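# Fit the battery and bayonet lock cap of the clipper rack dock

## Robot

A 6-joint arm with a two-finger parallel gripper is mounted at the origin on the work surface. World frame = base frame: x ahead of the robot, y to its left, z up, the work surface at z = 0. Lengths are in m, angles in rad, forces in N, time in s.
With the tool pointing down it reaches from about 0.375 to 0.75 m from the base axis. Payload 9 kg.
Tool frame: the origin (TCP) lies midway between the tips of the shut fingers; the grasp point (between the pads) lies 19 mm behind it; z points along the fingers, y is the line along which they close (so a half turn about z gives the same grasp; the last joint's range is limited). The gripper opens to 85 mm and grips with 20 to 120 N. Pads are 22 mm wide; open, the fingers measure 114 mm over their backs; the gripper's body (76 mm by 85 mm) begins 54 mm behind the grasp point. The pads swing forward as they close: fully open they stand 13 mm farther back than shut.
Start: joints at [0.989, 0.104, 0.097, 1.564, 0, 1.353], TCP at [0.214, 0.561, 0.231] pointing down, gripper open.
Joint ranges: [-2.99, 2.99], [-0.84, 1.86], [-1.1, 1.16], [-1.84, 2.11], [-1.51, 1.56], [-3.14, 3.14]. Speed limits (rad/s): [2.22, 2.22, 2.57, 3.14, 3.14, 3.14].

## Interface

Orientations are given as [roll, pitch, yaw] about the fixed x, y, z axes, in that order (R = Rz(yaw) Ry(pitch) Rx(roll)).
In Python, from bench import * gives the robot as it stands.
- The arm moves only by the tool play_rows, never from a script. Its argument "steps" is a list of rows, each an object with "angular": the turn, a rotation vector about the tool's x, y, z in degrees, a list of three; "translation": the shift along the tool's x, y, z in units of 40 mm (1.0 is 40 mm), a list of three; "grip": the closure, from 0 (fully open) to 1 (shut). In form: [{"angular": [ax, ay, az], "translation": [dx, dy, dz], "grip": grip}, ...]. A call has exactly 5 rows; each row shifts and turns the commanded pose from where the row before left it, along the tool's axes as they then stand; what a row does not reach is not made up. A row lasts 1/12 s, in which the tool goes at most 41.7 mm and 7.16 degrees, less where a joint would pass 70% of its speed; a pose out of reach is approached as far as the arm can. A call is refused whole if a number of a shift passes 1 or a number of a turn 7.16, either way. A call with a gripper value outside its range is refused whole. The fingers move at their own pace and stop on an object; "grip_force" is the grip in N (left out, the last holds). Time passes only in rows, so rows that do not move let the fingers close, or fill a call up. It gives the time, the measured TCP pose, the force, the opening and the grip force at its end, in the units of the state.
- get_state(): the state, without advancing time (a new reading comes with each control period).
- grab_frame(name): name is "side" or "top" or "wrist"; returns (picture, depth): 480x640x3 uint8, red, green, blue; 480x640 float32, m along the optical axis (not along the pixel's ray), 0 where there is no reading.
- camera_params(name): a dict with "K" (3x3 intrinsics, pixels), "k1" (the pictures are not rectified: a ray, as slopes to the right and down, at radius r is drawn at 1 + k1 r^2 times it, then the intrinsics apply), "extrinsics" (4x4, takes a point from world to camera coordinates). Camera axes: x right, y up, looking along -z (the intrinsics and any distortion apply to the point x, -y, -z); pixel columns grow to the right and rows downward; lengths in m; the calibration is good to about 2 mm. A picture is of the moment at which its call begins: read the wrist's pose just before it. camera_params takes no time and is no camera call; for the wrist camera it gives the pose at the moment of the call.
- job_done(): hands the job in; it is judged then, once.
Trained networks look in the newest picture that a camera, given by its name, has taken for a name from the list of things; names that differ only in an ending like _2 or _b are one class to them, and where a whole thing is asked for, a point or a joint stands for the part that bears it (a point fixed in the world has none). Each returns a list of dicts, best first, with "p" (0 to 1); they miss things now and then, are a little off and sometimes report something else, mostly with a low value. They report only what shows in the picture. A call takes as long as a camera call. They do not tell look-alikes from the thing itself.
- recognise(query, camera): "pixel" ([row, column] in pixels, amid what is visible of it).
- place_of(query, camera): "pixel" ([row, column] in pixels: a listed point, or the origin of a listed thing).
The state is a dict: "clock": time; "joint_positions": joint angles; "dq": joint speeds; "joint_torque": joint torques, N m; "eef_pos": TCP position; "eef_rot": TCP orientation; "contact_force": force on the tool from outside, world axes, zero at the start; "moment": the same for the moment, N m; "gripper_width": opening from 0.0 (shut) to 1.0 (fully open); "grasp_force": force on a finger pad.
Only numpy, scipy, OpenCV 4.12 (cv2) and the standard library are available. Lean on these libraries where they do the work, as an engineer would, in place of code of your own. Each camera call takes 0.05 s, during which the arm holds its last target. There are 200 camera calls.

## Task

First put the blue battery into the rectangular recess of the white rack dock and press it down until it is flush with the dock's top. Then set the orange-and-black lock cap into the keyhole socket with its orange tab pointing towards the rack, push it fully in against the spring and give it a quarter turn clockwise (seen from above) so that the tab lies over the battery; finish while still gripping the cap and holding it there, because the spring throws it back when let go. Leave the trimmers, the comb and the tumbler where they are.

Things in the scene. Friction and masses are not known exactly. Their poses are not given: they have to be found in the camera images.
- dock: White dock fixed to the counter, 100 (its x) x 170 (its y) x 50 mm high; origin at the centre of its underside, z up. Its +x side carries the low rotating clipper rack. Keyhole socket centred at dock (0, +42) mm, battery recess at dock (0, -16) mm; both open upwards in the flat top, 50 mm above the counter.
- recess (a point): Centre of the mouth of the battery recess, level with the dock's top. The recess is 62 mm along dock x by 42 mm along dock y (3 mm of play on each side of the battery).
- tray (a joint): Copper contact tray in the recess, m. 0 = up (start): its top is 18 mm below the dock's top, so a battery set on it stands 12 mm proud. Pressed with 5 to 6 N it gives way to a hard stop at 0.012, where the battery is flush; friction keeps it there.
- socket (a point): Centre of the mouth of the grey keyhole socket, level with the dock's top; the cap's axis goes here. An eight-sided hole 38 mm across with a slot 54 mm long (along dock x) and 16 mm wide (3 mm of play all round the cap), through a 6 mm roof. Fully in, the cap's flange lies on the dock's top and its origin is 15 mm below it. Only below the roof can the lugs turn.
- plunger (a joint): Sprung brass disc in the socket, m pressed. 0 = up: its top is 7 mm below the dock's top, so the cap first rests on it with 8 mm to go. It resists with about 2.5 N at first, 5 N at 0.008 (cap fully in); the cap can turn once this is about 0.006 or more.
- rotor (a joint): Torsion spring of the socket, rad, 0 at rest, grows as the cap is turned clockwise. The cap turns the first 0.2 to 0.35 rad freely, then carries this along (let go, it is sprung back); it resists with 0.08 N m at first and 0.2 N m at a stop at 1.45, where the cap is about at or slightly past a quarter turn.
- battery: Loose blue block with a yellow stripe on top, 56 (its x) x 36 (its y) x 30 mm high, about 90 g; origin at the centre of its underside, z up. It goes in with its x along dock x (either way round).
- cap: Loose lock cap standing upright, about 60 g; origin at the centre of its underside, on its axis, z up. Heights from there: black stem 32 mm across 0-15 mm; lug bar 48 (cap x) x 10 mm, 0-7 mm; orange flange 56 mm across, 15-20 mm; black grip bar 46 (cap x) x 14 (cap y) mm, 20-53 mm. It enters with cap +x along dock +x (tab towards the rack) and ends with cap +x along dock -y.
- tab_tip (a point): Tip of the cap's one orange tab, on cap +x, 62 mm from the cap's axis and 20.5 mm above its underside. The tab is 20 mm wide and 5 mm thick; with the cap fully in it clears the dock's top by 3 mm.
- rack_top (a point): Centre of the top of the clipper rack, 155 mm along dock +x from the dock's origin, about 87 mm above the counter; the rack is 116 mm across. An obstacle, no part of the job.
- trimmer_silver: Silver trimmer lying on the counter, 155 (its x) x 42 x 31 mm, loose; origin under its centre. Leave alone.
- trimmer_grey: Grey trimmer lying on the counter, 155 (its x) x 42 x 31 mm, loose; origin under its centre. Leave alone.
- comb: Green comb lying flat, 165 (its x) x 32 x 5 mm, loose; origin under its centre. Leave alone.
- tumbler: Glass tumbler, 72 mm across, 90 mm high, loose and upright; origin at the centre of its underside. Leave alone.
Mind the look-alikes: they are no part of the job. Several things look just like the cap: the one meant starts nearest to the robot's base.

How it is judged:
By the outcome, as a careful person would: the job done as asked, in the order asked, and still so for the second after the job is handed in, while the arm keeps its last pose, push and grip.
It also fails if it takes over 69 s, if anything falls off the work surface, if the arm or the gripper's body presses on something with over 40 N, if the wrist force passes 120 N, or if a joint passes its speed limit or range.

## Working session

There is one attempt and no reset: what is moved stays moved. The work goes in short steps, Python scripts to look and compute and a tool call to move; the robot and the scene stay as the last step left them, time stands still between calls to the robot, and variables do not carry over. Pictures are saved under pics/ and viewed, at most 10 in all, crops included, and the job is handed in when it is done.

Besides the shell and the picture viewer there is one more tool, called as name(argument=value, ...), one argument or row to a line, values as JSON. play_rows: Moves the arm, as the interface text tells. Its arguments: {"type":"object","properties":{"steps":{"type":"array","items":{"type":"object","properties":{"angular":{"type":"array","items":{"type":"number"}},"translation":{"type":"array","items":{"type":"number"}},"grip":{"type":"number"}}}},"grip_force":{"type":"number"}},"required":["steps"]}

```bash
mkdir -p pics
cat > h.py <<'E'
from bench import *
import numpy as np, cv2
from scipy.spatial.transform import Rotation as R
def ray(cam,px,P=None):
    P=P or camera_params(cam); K=np.array(P["K"]);k1=P["k1"]
    d=np.array([(px[1]-K[0,2])/K[0,0],(px[0]-K[1,2])/K[1,1]]);u=d.copy()
    for _ in range(20): u=d/(1+k1*(u@u))
    E=np.array(P["extrinsics"]);o=-E[:3,:3].T@E[:3,3]
    return o,E[:3,:3].T@np.array([u[0],-u[1],-1.])
def at_z(cam,px,z,P=None):
    o,d=ray(cam,px,P); return o+d*(z-o[2])/d[2]
def proj(cam,X,P=None):
    P=P or camera_params(cam); E=np.array(P["extrinsics"]);K=np.array(P["K"])
    c=E[:3,:3]@np.array(X)+E[:3,3];u=np.array([c[0],-c[1]])/-c[2];u=u*(1+P["k1"]*(u@u))
    return [K[1,1]*u[1]+K[1,2],K[0,0]*u[0]+K[0,2]]
def cloud(cam,dep,P=None):
    P=P or camera_params(cam);K=np.array(P["K"]);E=np.array(P["extrinsics"])
    r,c=np.mgrid[:480,:640];d=np.stack([(c-K[0,2])/K[0,0],(r-K[1,2])/K[1,1]],-1);u=d.copy()
    for _ in range(20): u=d/(1+P["k1"]*(u**2).sum(-1,keepdims=True))
    X=np.stack([u[...,0]*dep,-u[...,1]*dep,-dep],-1)
    return (X-E[:3,3])@E[:3,:3]
def save(n,im): cv2.imwrite("pics/"+n+".png",im[...,::-1])
E
cat > a.py <<'E'
from h import *
for c in ("top","side"):
    im,d=grab_frame(c);save(c+"0",im);np.savez(c+"0.npz",im=im,d=d)
    P=camera_params(c);print(c,np.round(P["extrinsics"],3).tolist(),P["K"],P["k1"])
H=dict(dock=0,recess=.05,socket=.05,battery=0,cap=0,tab_tip=.0205,rack_top=.087)
for q,z in H.items():
    for r in place_of(q,"top")[:6]: print(q,round(r["p"],2),np.round(r["pixel"]),np.round(at_z("top",r["pixel"],z),3))
print(get_state())
E
python3 a.py
```

```text
top [[-0.007, -1.0, -0.017, -0.077], [0.991, -0.009, 0.135, -0.505], [-0.135, -0.016, 0.991, -1.227], [0.0, 0.0, 0.0, 1.0]] [[575.21461674   0.         314.58385918]
 [  0.         575.21461674 245.92648686]
 [  0.           0.           1.        ]] -0.07417457207681265
side [[0.956, -0.292, 0.004, -0.5], [0.144, 0.484, 0.863, -0.1], [-0.254, -0.825, 0.505, -1.198], [0.0, 0.0, 0.0, 1.0]] [[445.68711219   0.         317.34330968]
 [  0.         445.68711219 236.24512966]
 [  0.           0.           1.        ]] -0.08066352761398518
dock 0.95 [222. 286.] [ 0.565 -0.017  0.   ]
recess 0.62 [215. 292.] [ 0.571 -0.032  0.05 ]
recess 0.21 [250. 160.] [0.495 0.255 0.05 ]
socket 0.79 [210. 266.] [0.581 0.024 0.05 ]
battery 0.85 [251. 159.] [0.5   0.273 0.   ]
cap 0.89 [253. 410.] [ 0.491 -0.294  0.   ]
cap 0.86 [225. 463.] [ 0.554 -0.416  0.   ]
cap 0.69 [254. 511.] [ 0.485 -0.524  0.   ]
tab_tip 0.98 [204. 489.] [ 0.597 -0.473  0.02 ]
tab_tip 0.83 [256. 543.] [ 0.478 -0.588  0.02 ]
tab_tip 0.71 [224. 426.] [ 0.552 -0.328  0.02 ]
rack_top 0.64 [143. 298.] [ 0.72  -0.049  0.087]
{'clock': 0.45, 'joint_positions': array([ 9.89274169e-01,  1.04125612e-01,  9.72113661e-02,  1.56389569e+00,
       -1.71655371e-05,  1.35307945e+00]), 'dq': array([-0.00153205, -0.00055757, -0.00035944,  0.00038245,  0.00077627,
       -0.00175207]), 'joint_torque': array([-1.97334208e-03, -5.56173241e+01,  5.03278828e+01,  2.67152493e-03,
       -2.76608862e-04,  3.49168715e-06]), 'eef_pos': array([0.21350256, 0.56072337, 0.23126686]), 'eef_rot': array([-3.14157566e+00,  1.38202074e-05,  2.77778737e+00]), 'contact_force': array([ 0.30937316,  0.14655878, -0.30933378]), 'moment': array([-0.04147947, -0.00790788, -0.04019167]), 'grasp_force': 0.0, 'gripper_width': 1.0008577054446}
```

View pics/top0.png

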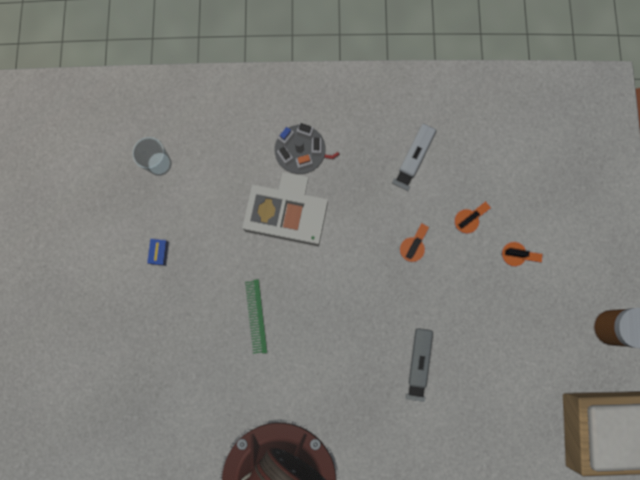

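```bash
cat > b.py <<'E'
from h import *
z=np.load("top0.npz");im,d=z["im"],z["d"];X=cloud("top",d)
hsv=cv2.cvtColor(im,cv2.COLOR_RGB2HSV)
def rect(m,lab):
    p=X[m][:,:2].astype(np.float32);(c,s,a)=cv2.minAreaRect(p);print(lab,len(p),np.round(c,4),np.round(s,4),round(a,1),"mean",p.mean(0).round(4),"z",np.median(X[m][:,2]).round(4))
r,c=np.mgrid[:480,:640]
ok=d>0
rect(ok&(hypot:=(np.hypot(r-251,c-159)<45))&(abs(X[...,2]-.03)<.008)&(hsv[...,1]>80),"batt")
# dock top plane
rect(ok&(np.hypot(r-215,c-285)<70)&(abs(X[...,2]-.05)<.006)&(hsv[...,1]<60)&(X[...,0]<.64),"docktop")
rect(ok&(np.hypot(r-253,c-410)<30)&(abs(X[...,2]-.053)<.008)&(hsv[...,2]<90),"capgrip")
rect(ok&(np.hypot(r-253,c-410)<50)&(abs(X[...,2]-.02)<.006)&(hsv[...,1]>130),"capflange")
cr=np.hstack([cv2.resize(im[195:300,360:560],None,fx=3.9,fy=3.9)]);save("capcrop",cr)
save("crop2",cv2.resize(im[150:290,110:350],None,fx=3.3,fy=3.3))
E
python3 b.py
```

```text
batt 362 [0.4958 0.2701] [0.0375 0.0547] 84.8 mean [0.4951 0.2691] z 0.0296
docktop 2650 [ 0.5746 -0.0164] [0.1705 0.1009] 77.7 mean [ 0.5736 -0.0187] z 0.0498
capgrip 127 [ 0.4973 -0.2956] [0.0135 0.0442] 59.4 mean [ 0.4968 -0.2953] z 0.0527
capflange 364 [ 0.5134 -0.2994] [0.0507 0.084 ] 79.3 mean [ 0.5062 -0.3007] z 0.0204
```

The three cap look-alikes are at (253,410), (225,463) and (254,511), at 0.57, 0.69 and 0.71 m from the base. The one at (253,410) is nearest, so it is the one meant. The dock is at about (215,286) and the battery at (251,159). I'll confirm the cap in a crop.

View pics/capcrop.png

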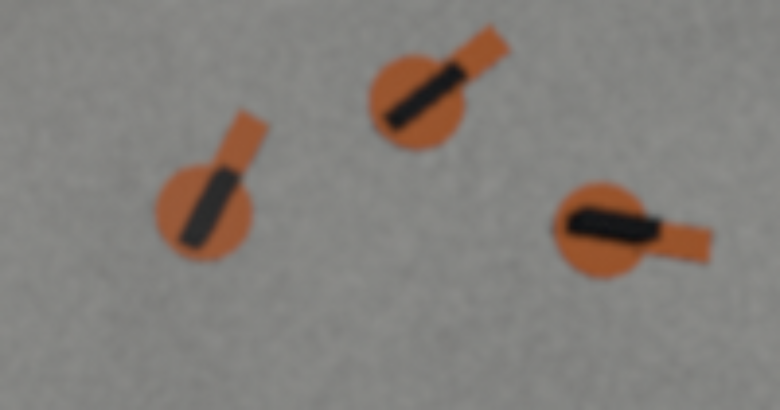

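```bash
cat > plan.py <<'E'
import sys
from h import *
def plan(x,y,z,yaw):
    s=get_state();p=s["eef_pos"];rp=s["eef_rot"]
    dyaw=(yaw-np.degrees(rp[2])+180)%360-180
    a=np.radians(yaw);d=np.array([x,y,z])-p
    t=np.array([d[0]*np.cos(a)+d[1]*np.sin(a),d[0]*np.sin(a)-d[1]*np.cos(a),-d[2]])/.04
    print("t",round(s["clock"],2),"pos",p.round(4),"rpy",np.degrees(rp).round(2),"F",s["contact_force"].round(1),"w",round(s["gripper_width"],3),"gf",round(s["grasp_force"],1))
    print("turn z",round(-dyaw,2),"then units",t.round(3))
if __name__=="__main__": plan(*map(float,sys.argv[1:5]))
E
python3 plan.py .4958 .2701 .2 174.8
```

```text
t 0.45 pos [0.2135 0.5607 0.2313] rpy [-180.      0.    159.16] F [ 0.3  0.1 -0.3] w 1.001 gf 0.0
turn z -15.64 then units [-7.687 -6.596  0.782]
```

The crop shows three caps. The leftmost, at crop (215,205), is frame (253,410); its tab points up and to the right, away from the base at about -30°. That is the nearest one and my target. I'm moving over the battery first.

play_rows(
  steps=[
    {"angular": [0,0,-5.2],"translation": [0,0,0],"grip": 0},
    {"angular": [0,0,-5.2],"translation": [0,0,0],"grip": 0},
    {"angular": [0,0,-5.2],"translation": [0,0,0],"grip": 0},
    {"angular": [0,0,0],"translation": [-0.7,-0.6,0.07],"grip": 0},
    {"angular": [0,0,0],"translation": [-0.7,-0.6,0.07],"grip": 0},
  ],
)

```text
clock: 0.87
eef_pos: [0.2644, 0.508, 0.2256]
eef_rot: [3.141, 0.0, 3.054]
contact_force: [1.7, -1.3, -0.2]
gripper_width: 1.002
grasp_force: 0.0
```

play_rows(
  steps=[
    {"angular": [0,0,0],"translation": [-0.7,-0.6,0.07],"grip": 0},
    {"angular": [0,0,0],"translation": [-0.7,-0.6,0.07],"grip": 0},
    {"angular": [0,0,0],"translation": [-0.7,-0.6,0.07],"grip": 0},
    {"angular": [0,0,0],"translation": [-0.7,-0.6,0.07],"grip": 0},
    {"angular": [0,0,0],"translation": [-0.7,-0.6,0.07],"grip": 0},
  ],
)

```text
clock: 1.28
eef_pos: [0.3943, 0.3741, 0.2118]
eef_rot: [3.141, 0.0, 3.05]
contact_force: [0.8, 0.7, -0.6]
gripper_width: 1.0
grasp_force: 0.0
```

play_rows(
  steps=[
    {"angular": [0,0,0],"translation": [-0.7,-0.6,0.07],"grip": 0},
    {"angular": [0,0,0],"translation": [-0.7,-0.6,0.07],"grip": 0},
    {"angular": [0,0,0],"translation": [-0.7,-0.6,0.07],"grip": 0},
    {"angular": [0,0,0],"translation": [-0.7,-0.6,0.07],"grip": 0},
    {"angular": [0,0,0],"translation": [0,0,0],"grip": 0},
  ],
)

```text
clock: 1.7
eef_pos: [0.4997, 0.2652, 0.1996]
eef_rot: [-3.14, 0.001, 3.045]
contact_force: [-0.1, -0.7, -0.9]
gripper_width: 0.995
grasp_force: 0.0
```

```bash
cat > w.py <<'E'
import sys
from h import *
def look(n):
    P=camera_params("wrist");im,d=grab_frame("wrist");np.savez(n+".npz",im=im,d=d,P=P);save(n,im);return P,im,d
def rect(X,m,lab):
    n,L,st,_=cv2.connectedComponentsWithStats(m.astype(np.uint8));k=1+st[1:,4].argmax();m=L==k
    p=X[m][:,:2].astype(np.float32);(c,s,a)=cv2.minAreaRect(p)
    print(lab,len(p),np.round(c,4),np.round(s,4),round(a,1),"mean",p.mean(0).round(4),"z",np.median(X[m][:,2]).round(4))
if __name__=="__main__":
    P,im,d=look("w1");X=cloud("wrist",d,P);hsv=cv2.cvtColor(im,cv2.COLOR_RGB2HSV)
    rect(X,(d>0)&(abs(X[...,2]-.03)<.006)&(hsv[...,1]>100),"batt")
    for r in place_of("battery","wrist")[:2]: print(r,at_z("wrist",r["pixel"],0,P))
E
python3 w.py; python3 plan.py .4958 .2701 .2 174.8
```

```text
batt 2986 [0.4958 0.2711] [0.035  0.0564] 83.9 mean [0.4947 0.271 ] z 0.0302
{'pixel': [195.0, 333.8], 'p': 0.56} [0.49411406 0.27159884 0.        ]
{'pixel': [48.8, 41.6], 'p': 0.35} [0.35125072 0.04877245 0.        ]
t 1.8 pos [0.4967 0.2686 0.2002] rpy [-1.800e+02 -4.000e-02  1.746e+02] F [-0.5 -0.2  0.3] w 0.998 gf 0.0
turn z -0.2 then units [0.025 0.035 0.006]
```

View pics/w1.png

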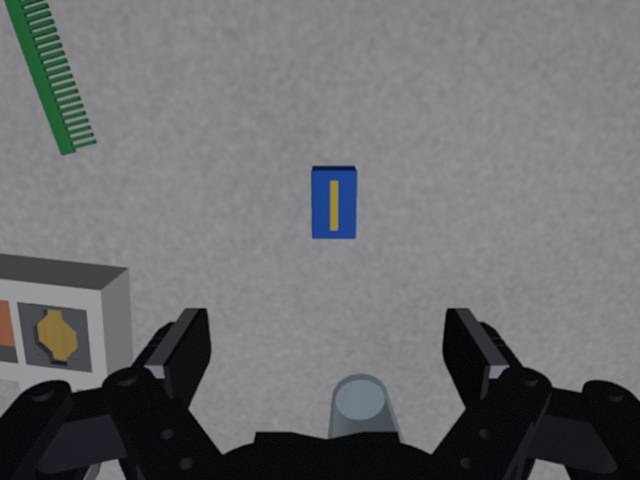

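The wrist view shows the battery squarely between the fingers, centred at about (203,334), with the dock at lower left. I'm descending on it.

play_rows(
  steps=[
    {"angular": [0,0,0],"translation": [0.03,0.03,0.9],"grip": 0},
    {"angular": [0,0,0],"translation": [0,0,0.9],"grip": 0},
    {"angular": [0,0,0],"translation": [0,0,0.9],"grip": 0},
    {"angular": [0,0,0],"translation": [0,0,0.8],"grip": 0},
    {"angular": [0,0,0],"translation": [0,0,0],"grip": 0},
  ],
)

```text
clock: 2.22
eef_pos: [0.4898, 0.271, 0.0539]
eef_rot: [-3.138, -0.009, 3.052]
contact_force: [-1.3, -0.5, -0.7]
gripper_width: 0.997
grasp_force: 0.0
```

```bash
python3 plan.py .4955 .271 .012 174.4
```

```text
t 2.22 pos [0.4898 0.271  0.0539] rpy [-179.82   -0.53  174.85] F [-1.3 -0.5 -0.7] w 0.997 gf 0.0
turn z 0.45 then units [-0.142  0.015  1.048]
```

play_rows(
  steps=[
    {"angular": [0,0,0],"translation": [0,0,0],"grip": 0},
    {"angular": [0,0,0],"translation": [0,0,0],"grip": 0},
    {"angular": [0,0,0],"translation": [0,0,0],"grip": 0},
    {"angular": [0,0,0],"translation": [0,0,0],"grip": 0},
    {"angular": [0,0,0],"translation": [0,0,0],"grip": 0},
  ],
)

```text
clock: 2.63
eef_pos: [0.4961, 0.2714, 0.0624]
eef_rot: [3.14, 0.003, 3.05]
contact_force: [-0.1, 0.3, 0.4]
gripper_width: 0.999
grasp_force: 0.0
```

```bash
python3 plan.py .4955 .271 .012 174.4
```

```text
t 2.63 pos [0.4961 0.2714 0.0624] rpy [1.7994e+02 1.5000e-01 1.7476e+02] F [-0.1  0.3  0.4] w 0.999 gf 0.0
turn z 0.36 then units [ 0.015 -0.012  1.26 ]
```

play_rows(
  steps=[
    {"angular": [0,0,0.3],"translation": [0,0,0.4],"grip": 0},
    {"angular": [0,0,0],"translation": [0,0,0.4],"grip": 0},
    {"angular": [0,0,0],"translation": [0,0,0.3],"grip": 0},
    {"angular": [0,0,0],"translation": [0,0,0.14],"grip": 0},
    {"angular": [0,0,0],"translation": [0,0,0],"grip": 0},
  ],
)

```text
clock: 3.05
eef_pos: [0.4942, 0.2707, 0.0097]
eef_rot: [-3.141, -0.002, 3.045]
contact_force: [0.3, 0.4, 0.2]
gripper_width: 0.999
grasp_force: 0.0
```

play_rows(
  grip_force=40,
  steps=[
    {"angular": [0,0,0],"translation": [0,0,0],"grip": 0.4},
    {"angular": [0,0,0],"translation": [0,0,0],"grip": 0.8},
    {"angular": [0,0,0],"translation": [0,0,0],"grip": 0.8},
    {"angular": [0,0,0],"translation": [0,0,0],"grip": 0.8},
    {"angular": [0,0,0],"translation": [0,0,0],"grip": 0.8},
  ],
)

```text
clock: 3.47
eef_pos: [0.4957, 0.2712, 0.0119]
eef_rot: [3.141, 0.001, 3.045]
contact_force: [1.9, 0.3, 5.9]
gripper_width: 0.41
grasp_force: 41.9
```

play_rows(
  steps=[
    {"angular": [0,0,0],"translation": [0,0,0],"grip": 0.8},
    {"angular": [0,0,0],"translation": [0,0,0],"grip": 0.8},
    {"angular": [0,0,0],"translation": [0,0,0],"grip": 0.8},
    {"angular": [0,0,0],"translation": [0,0,0],"grip": 0.8},
    {"angular": [0,0,0],"translation": [0,0,0],"grip": 0.8},
  ],
)

```text
clock: 3.88
eef_pos: [0.4957, 0.2712, 0.0118]
eef_rot: [3.141, 0.001, 3.045]
contact_force: [-1.0, -0.5, 6.1]
gripper_width: 0.415
grasp_force: 41.6
```

```bash
python3 plan.py .5712 -.032 .15 167.7
```

```text
t 3.88 pos [0.4957 0.2712 0.0118] rpy [1.7996e+02 8.0000e-02 1.7446e+02] F [-1.  -0.5  6.1] w 0.415 gf 41.6
turn z 6.76 then units [-3.46  -7.005 -3.454]
```

play_rows(
  steps=[
    {"angular": [0,0,0],"translation": [0,0,-0.3],"grip": 0.8},
    {"angular": [0,0,0],"translation": [0,0,-0.6],"grip": 0.8},
    {"angular": [0,0,0],"translation": [0,0,-0.8],"grip": 0.8},
    {"angular": [0,0,0],"translation": [0,0,-0.8],"grip": 0.8},
    {"angular": [0,0,0],"translation": [0,0,-0.8],"grip": 0.8},
  ],
)

```text
clock: 4.3
eef_pos: [0.4944, 0.2709, 0.1448]
eef_rot: [-3.141, -0.0, 3.045]
contact_force: [-0.0, -0.7, -1.0]
gripper_width: 0.406
grasp_force: 40.8
```

play_rows(
  steps=[
    {"angular": [0,0,0],"translation": [0,0,-0.8],"grip": 0.8},
    {"angular": [0,0,0],"translation": [0,0,-0.5],"grip": 0.8},
    {"angular": [0,0,3.4],"translation": [0,0,0],"grip": 0.8},
    {"angular": [0,0,3.4],"translation": [0,0,0],"grip": 0.8},
    {"angular": [0,0,0],"translation": [-0.3,-0.6,0],"grip": 0.8},
  ],
)

```text
clock: 4.72
eef_pos: [0.5008, 0.2475, 0.1961]
eef_rot: [3.14, 0.0, 2.926]
contact_force: [0.5, 0.2, -1.4]
gripper_width: 0.414
grasp_force: 40.9
```

play_rows(
  steps=[
    {"angular": [0,0,0],"translation": [-0.3,-0.6,0],"grip": 0.8},
    {"angular": [0,0,0],"translation": [-0.4,-0.8,0],"grip": 0.8},
    {"angular": [0,0,0],"translation": [-0.4,-0.8,0],"grip": 0.8},
    {"angular": [0,0,0],"translation": [-0.3,-0.7,0],"grip": 0.8},
    {"angular": [0,0,0],"translation": [0,0,0],"grip": 0.8},
  ],
)

```text
clock: 5.13
eef_pos: [0.5323, 0.1151, 0.1953]
eef_rot: [-3.14, 0.001, 2.922]
contact_force: [0.7, -0.1, -0.9]
gripper_width: 0.413
grasp_force: 40.9
```

play_rows(
  steps=[
    {"angular": [0,0,0],"translation": [0,0,0],"grip": 0.8},
    {"angular": [0,0,0],"translation": [0,0,0],"grip": 0.8},
    {"angular": [0,0,0],"translation": [0,0,0],"grip": 0.8},
    {"angular": [0,0,0],"translation": [0,0,0],"grip": 0.8},
    {"angular": [0,0,0],"translation": [0,0,0],"grip": 0.8},
  ],
)

```text
clock: 5.55
eef_pos: [0.5313, 0.1206, 0.195]
eef_rot: [3.141, -0.0, 2.928]
contact_force: [-0.6, 0.8, -1.3]
gripper_width: 0.408
grasp_force: 40.9
```

```bash
cat > w2.py <<'E'
from w import *
P,im,d=look("w2");X=cloud("wrist",d,P);hsv=cv2.cvtColor(im,cv2.COLOR_RGB2HSV)
ok=d>0
rect(X,ok&(abs(X[...,2]-.05)<.004)&(hsv[...,1]<60)&(X[...,0]<.65),"docktop")
T=get_state()["eef_pos"]
near=np.linalg.norm(X[...,:2]-T[:2],axis=-1)<.06
rect(X,ok&near&(X[...,2]>T[2]-.03)&(hsv[...,1]>150)&(hsv[...,0]>100)&(hsv[...,0]<130),"batt")
for q in("recess","socket"):
    for r in place_of(q,"wrist")[:2]: print(q,r,at_z("wrist",r["pixel"],.05,P).round(4))
E
python3 w2.py; python3 plan.py .5712 -.032 .15 167.7
```

```text
docktop 15928 [ 0.574 -0.017] [0.1714 0.1013] 78.2 mean [ 0.5631 -0.0257] z 0.0503
batt 14230 [0.5313 0.1203] [0.0375 0.0567] 77.3 mean [0.5252 0.1217] z 0.2132
recess {'pixel': [304.7, 149.2], 'p': 0.8} [ 0.5707 -0.0332  0.05  ]
socket {'pixel': [304.5, 223.9], 'p': 0.73} [0.583  0.0259 0.05  ]
t 5.7 pos [0.5314 0.1203 0.1949] rpy [179.99  -0.   167.71] F [-0.5 -0.1 -1.3] w 0.407 gf 40.9
turn z 0.01 then units [-1.784 -3.507  1.122]
```

View pics/w2.png

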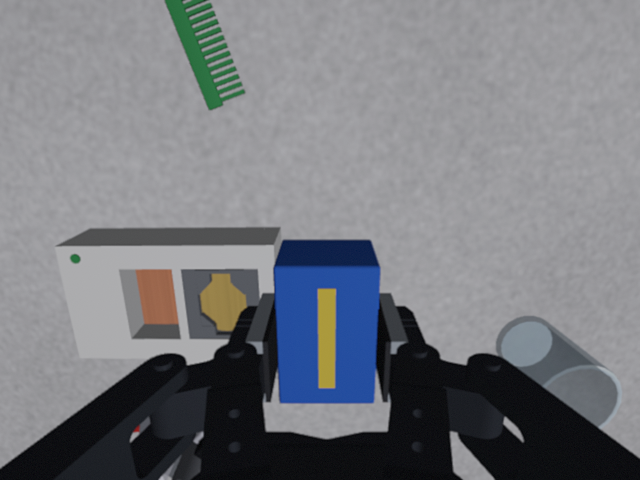

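The wrist view shows the battery held straight at about (320,330), with the recess at (304,150) and the socket at (304,222). The estimates agree to about 1 mm. I'm moving over the recess.

play_rows(
  steps=[
    {"angular": [0,0,0],"translation": [-0.3,-0.6,0.3],"grip": 0.8},
    {"angular": [0,0,0],"translation": [-0.3,-0.6,0.3],"grip": 0.8},
    {"angular": [0,0,0],"translation": [-0.3,-0.6,0.3],"grip": 0.8},
    {"angular": [0,0,0],"translation": [-0.3,-0.6,0.3],"grip": 0.8},
    {"angular": [0,0,0],"translation": [-0.3,-0.6,0.3],"grip": 0.8},
  ],
)

```text
clock: 6.12
eef_pos: [0.5646, -0.0113, 0.1344]
eef_rot: [3.141, 0.0, 2.927]
contact_force: [0.6, 0.7, -0.7]
gripper_width: 0.411
grasp_force: 40.9
```

play_rows(
  steps=[
    {"angular": [0,0,0],"translation": [-0.28,-0.52,0.3],"grip": 0.8},
    {"angular": [0,0,0],"translation": [0,0,0],"grip": 0.8},
    {"angular": [0,0,0],"translation": [0,0,0],"grip": 0.8},
    {"angular": [0,0,0],"translation": [0,0,0],"grip": 0.8},
    {"angular": [0,0,0],"translation": [0,0,0],"grip": 0.8},
  ],
)

```text
clock: 6.53
eef_pos: [0.5711, -0.0322, 0.1236]
eef_rot: [3.141, 0.001, 2.927]
contact_force: [0.9, 0.7, -0.1]
gripper_width: 0.41
grasp_force: 40.8
```

play_rows(
  steps=[
    {"angular": [0,0,0],"translation": [0,0,0],"grip": 0.8},
    {"angular": [0,0,0],"translation": [0,0,0],"grip": 0.8},
    {"angular": [0,0,0],"translation": [0,0,0],"grip": 0.8},
    {"angular": [0,0,0],"translation": [0,0,0],"grip": 0.8},
    {"angular": [0,0,0],"translation": [0,0,0],"grip": 0.8},
  ],
)

```text
clock: 6.95
eef_pos: [0.571, -0.0328, 0.123]
eef_rot: [3.142, 0.0, 2.926]
contact_force: [0.4, -0.4, -0.8]
gripper_width: 0.416
grasp_force: 40.8
```

```bash
python3 plan.py .571 -.0325 .051 167.9
```

```text
t 6.95 pos [ 0.571  -0.0328  0.123 ] rpy [1.8000e+02 1.0000e-02 1.6767e+02] F [ 0.4 -0.4 -0.8] w 0.416 gf 40.8
turn z -0.23 then units [0.002 0.009 1.801]
```

play_rows(
  steps=[
    {"angular": [0,0,0],"translation": [0,0,0.35],"grip": 0.8},
    {"angular": [0,0,0],"translation": [0,0,0.35],"grip": 0.8},
    {"angular": [0,0,0],"translation": [0,0,0.35],"grip": 0.8},
    {"angular": [0,0,0],"translation": [0,0,0.3],"grip": 0.8},
    {"angular": [0,0,0],"translation": [0,0,0.15],"grip": 0.8},
  ],
)

```text
clock: 7.37
eef_pos: [0.5701, -0.0328, 0.0611]
eef_rot: [3.141, -0.002, 2.926]
contact_force: [-0.4, 0.3, -0.5]
gripper_width: 0.408
grasp_force: 40.9
```

play_rows(
  steps=[
    {"angular": [0,0,0],"translation": [0,0,0.1],"grip": 0.8},
    {"angular": [0,0,0],"translation": [0,0,0.1],"grip": 0.8},
    {"angular": [0,0,0],"translation": [0,0,0.08],"grip": 0.8},
    {"angular": [0,0,0],"translation": [0,0,0],"grip": 0.8},
    {"angular": [0,0,0],"translation": [0,0,0],"grip": 0.8},
  ],
)

```text
clock: 7.78
eef_pos: [0.5712, -0.0331, 0.052]
eef_rot: [3.142, 0.0, 2.926]
contact_force: [-0.4, 0.5, -0.9]
gripper_width: 0.412
grasp_force: 40.9
```

play_rows(
  steps=[
    {"angular": [0,0,0],"translation": [0,0,0.05],"grip": 0.8},
    {"angular": [0,0,0],"translation": [0,0,0.04],"grip": 0.8},
    {"angular": [0,0,0],"translation": [0,0,0],"grip": 0.8},
    {"angular": [0,0,0],"translation": [0,0,0],"grip": 0.8},
    {"angular": [0,0,0],"translation": [0,0,0],"grip": 0.8},
  ],
)

```text
clock: 8.2
eef_pos: [0.5715, -0.0332, 0.0492]
eef_rot: [-3.141, 0.001, 2.926]
contact_force: [-2.4, -0.0, 5.5]
gripper_width: 0.411
grasp_force: 44.6
```

play_rows(
  steps=[
    {"angular": [0,0,0],"translation": [0,0,0],"grip": 0.4},
    {"angular": [0,0,0],"translation": [0,0,0],"grip": 0.2},
    {"angular": [0,0,0],"translation": [0,0,0],"grip": 0.2},
    {"angular": [0,0,0],"translation": [0,0,0],"grip": 0.2},
    {"angular": [0,0,0],"translation": [0,0,-0.2],"grip": 0.2},
  ],
)

```text
clock: 8.62
eef_pos: [0.5699, -0.0327, 0.0547]
eef_rot: [3.141, -0.003, 2.926]
contact_force: [-0.6, -0.1, -0.1]
gripper_width: 0.796
grasp_force: 0.0
```

play_rows(
  steps=[
    {"angular": [0,0,0],"translation": [0,0,-0.4],"grip": 0.2},
    {"angular": [0,0,0],"translation": [0,0,-0.6],"grip": 0.2},
    {"angular": [0,0,0],"translation": [0,0,-0.6],"grip": 0.6},
    {"angular": [0,0,0],"translation": [0,0,-0.4],"grip": 1},
    {"angular": [0,0,0],"translation": [0,0,0],"grip": 1},
  ],
)

```text
clock: 9.03
eef_pos: [0.573, -0.0336, 0.1409]
eef_rot: [-3.141, 0.006, 2.926]
contact_force: [1.0, -0.3, 0.2]
gripper_width: 0.385
grasp_force: 0.0
```

play_rows(
  steps=[
    {"angular": [0,0,0],"translation": [0,0,0],"grip": 1},
    {"angular": [0,0,0],"translation": [0,0,0],"grip": 1},
    {"angular": [0,0,0],"translation": [0,0,0],"grip": 1},
    {"angular": [0,0,0],"translation": [0,0,0],"grip": 1},
    {"angular": [0,0,0],"translation": [0,0,0],"grip": 1},
  ],
)

```text
clock: 9.45
eef_pos: [0.5704, -0.0329, 0.1352]
eef_rot: [3.141, -0.001, 2.926]
contact_force: [0.9, -0.2, -1.0]
gripper_width: 0.002
grasp_force: 0.0
```

```bash
cat > w3.py <<'E'
from w import *
import sys
P,im,d=look(sys.argv[1]);X=cloud("wrist",d,P);hsv=cv2.cvtColor(im,cv2.COLOR_RGB2HSV)
ok=d>0
rect(X,ok&(abs(X[...,2]-.055)<.02)&(hsv[...,1]>120)&(hsv[...,0]>100)&(hsv[...,0]<130),"batt")
rect(X,ok&(abs(X[...,2]-.05)<.004)&(hsv[...,1]<60)&(X[...,0]<.65),"docktop")
E
python3 w3.py w3; python3 plan.py .571 -.0325 .06 167.9
```

```text
batt 5210 [ 0.5714 -0.0334] [0.0359 0.0557] 77.7 mean [ 0.5667 -0.0324] z 0.0614
docktop 33080 [ 0.5744 -0.0165] [0.1712 0.1014] 78.0 mean [ 0.5681 -0.0159] z 0.0502
t 9.5 pos [ 0.5706 -0.0329  0.1354] rpy [ 1.7999e+02 -6.0000e-02  1.6766e+02] F [-0.4  0.4  0.4] w 0.004 gf 0.0
turn z -0.24 then units [-0.008  0.013  1.886]
```

View pics/w3.png

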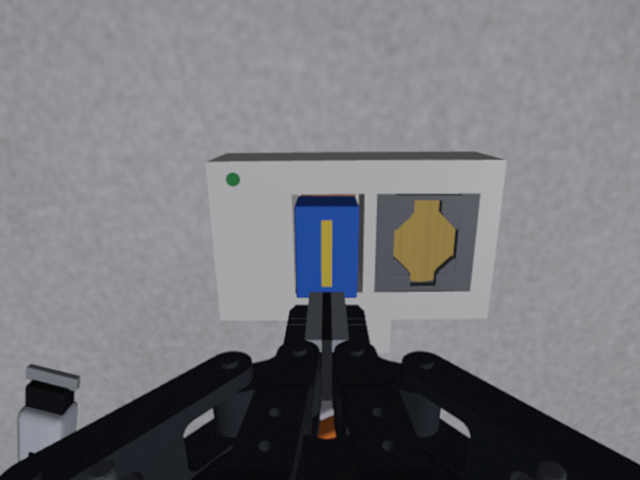

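The picture shows the battery sitting level in the recess at about (245,327), standing 11–12 mm proud. I'm pressing it down with the shut fingers.

play_rows(
  steps=[
    {"angular": [0,0,0],"translation": [0,0,0.4],"grip": 1},
    {"angular": [0,0,0],"translation": [0,0,0.4],"grip": 1},
    {"angular": [0,0,0],"translation": [0,0,0.4],"grip": 1},
    {"angular": [0,0,0],"translation": [0,0,0.3],"grip": 1},
    {"angular": [0,0,0],"translation": [0,0,0.2],"grip": 1},
  ],
)

```text
clock: 9.92
eef_pos: [0.5701, -0.0328, 0.0663]
eef_rot: [3.141, -0.002, 2.926]
contact_force: [-0.5, -0.7, -0.4]
gripper_width: -0.002
grasp_force: 0.0
```

play_rows(
  steps=[
    {"angular": [0,0,0],"translation": [0,0,0.1],"grip": 1},
    {"angular": [0,0,0],"translation": [0,0,0.1],"grip": 1},
    {"angular": [0,0,0],"translation": [0,0,0.08],"grip": 1},
    {"angular": [0,0,0],"translation": [0,0,0.06],"grip": 1},
    {"angular": [0,0,0],"translation": [0,0,0],"grip": 1},
  ],
)

```text
clock: 10.33
eef_pos: [0.5712, -0.0331, 0.0546]
eef_rot: [3.142, 0.001, 2.926]
contact_force: [0.1, 1.0, -0.2]
gripper_width: 0.002
grasp_force: 0.0
```

play_rows(
  steps=[
    {"angular": [0,0,0],"translation": [0,0,0.05],"grip": 1},
    {"angular": [0,0,0],"translation": [0,0,0],"grip": 1},
    {"angular": [0,0,0],"translation": [0,0,0],"grip": 1},
    {"angular": [0,0,0],"translation": [0,0,0],"grip": 1},
    {"angular": [0,0,0],"translation": [0,0,0],"grip": 1},
  ],
)

```text
clock: 10.75
eef_pos: [0.5714, -0.0331, 0.0528]
eef_rot: [3.142, 0.001, 2.926]
contact_force: [0.1, 0.9, 1.4]
gripper_width: 0.002
grasp_force: 0.7
```

play_rows(
  steps=[
    {"angular": [0,0,0],"translation": [0,0,0.05],"grip": 1},
    {"angular": [0,0,0],"translation": [0,0,0.05],"grip": 1},
    {"angular": [0,0,0],"translation": [0,0,0],"grip": 1},
    {"angular": [0,0,0],"translation": [0,0,0],"grip": 1},
    {"angular": [0,0,0],"translation": [0,0,0],"grip": 1},
  ],
)

```text
clock: 11.17
eef_pos: [0.5715, -0.0332, 0.0499]
eef_rot: [-3.141, 0.001, 2.926]
contact_force: [-4.3, 1.3, 13.3]
gripper_width: 0.0
grasp_force: 6.7
```

play_rows(
  steps=[
    {"angular": [0,0,0],"translation": [0,0,0.05],"grip": 1},
    {"angular": [0,0,0],"translation": [0,0,0.0],"grip": 1},
    {"angular": [0,0,0],"translation": [0,0,0],"grip": 1},
    {"angular": [0,0,0],"translation": [0,0,0],"grip": 1},
    {"angular": [0,0,0],"translation": [0,0,0],"grip": 1},
  ],
)

```text
clock: 11.58
eef_pos: [0.5717, -0.0332, 0.0498]
eef_rot: [-3.141, 0.002, 2.926]
contact_force: [-11.0, 1.5, 28.4]
gripper_width: 0.004
grasp_force: 14.3
```

The battery hit the hard stop at z 0.050, so it should be flush. I'm retreating and checking.

play_rows(
  steps=[
    {"angular": [0,0,0],"translation": [0,0,-0.2],"grip": 1},
    {"angular": [0,0,0],"translation": [0,0,-0.6],"grip": 1},
    {"angular": [0,0,0],"translation": [0,0,-0.9],"grip": 1},
    {"angular": [0,0,0],"translation": [0,0,-0.9],"grip": 1},
    {"angular": [0,0,0],"translation": [0,0,-0.9],"grip": 1},
  ],
)

```text
clock: 12.0
eef_pos: [0.5703, -0.0329, 0.1874]
eef_rot: [3.141, -0.001, 2.926]
contact_force: [2.0, 0.0, 1.0]
gripper_width: -0.001
grasp_force: 0.0
```

play_rows(
  steps=[
    {"angular": [0,0,0],"translation": [0,0,-0.4],"grip": 0.5},
    {"angular": [0,0,0],"translation": [0,0,0],"grip": 0},
    {"angular": [0,0,0],"translation": [0,0,0],"grip": 0},
    {"angular": [0,0,0],"translation": [0,0,0],"grip": 0},
    {"angular": [0,0,0],"translation": [0,0,0],"grip": 0},
  ],
)

```text
clock: 12.42
eef_pos: [0.5701, -0.0328, 0.2006]
eef_rot: [3.141, -0.003, 2.926]
contact_force: [-0.1, -0.6, -0.4]
gripper_width: 0.71
grasp_force: 0.0
```

```bash
python3 w3.py w4; python3 plan.py .497 -.2955 .2 149.4
```

```text
batt 3008 [ 0.5721 -0.0346] [0.0364 0.0581] 78.7 mean [ 0.5699 -0.0332] z 0.0501
docktop 22271 [ 0.574  -0.0168] [0.1712 0.1007] 78.0 mean [ 0.5711 -0.0175] z 0.0502
t 12.47 pos [ 0.5702 -0.0328  0.2007] rpy [ 1.7998e+02 -1.5000e-01  1.6765e+02] F [ 0.1 -0.   0.3] w 0.791 gf 0.0
turn z 18.25 then units [-1.769 -6.583  0.018]
```

The battery's top is at z 0.0501, flush with the dock. Next is the cap at frame (253,410).

play_rows(
  steps=[
    {"angular": [0,0,6.1],"translation": [0,0,0],"grip": 0},
    {"angular": [0,0,6.1],"translation": [0,0,0],"grip": 0},
    {"angular": [0,0,6.1],"translation": [0,0,0],"grip": 0},
    {"angular": [0,0,0],"translation": [-0.22,-0.82,0],"grip": 0},
    {"angular": [0,0,0],"translation": [-0.22,-0.82,0],"grip": 0},
  ],
)

```text
clock: 12.88
eef_pos: [0.5521, -0.0978, 0.2012]
eef_rot: [-3.142, -0.002, 2.609]
contact_force: [0.2, 0.1, 0.1]
gripper_width: 0.995
grasp_force: 0.0
```

play_rows(
  steps=[
    {"angular": [0,0,0],"translation": [-0.22,-0.82,0],"grip": 0},
    {"angular": [0,0,0],"translation": [-0.22,-0.82,0],"grip": 0},
    {"angular": [0,0,0],"translation": [-0.22,-0.82,0],"grip": 0},
    {"angular": [0,0,0],"translation": [-0.22,-0.82,0],"grip": 0},
    {"angular": [0,0,0],"translation": [-0.22,-0.82,0],"grip": 0},
  ],
)

```text
clock: 13.3
eef_pos: [0.5058, -0.2631, 0.2013]
eef_rot: [3.141, -0.002, 2.607]
contact_force: [1.1, 0.0, -0.3]
gripper_width: 1.005
grasp_force: 0.0
```

play_rows(
  steps=[
    {"angular": [0,0,0],"translation": [-0.22,-0.82,0],"grip": 0},
    {"angular": [0,0,0],"translation": [0,0,0],"grip": 0},
    {"angular": [0,0,0],"translation": [0,0,0],"grip": 0},
    {"angular": [0,0,0],"translation": [0,0,0],"grip": 0},
    {"angular": [0,0,0],"translation": [0,0,0],"grip": 0},
  ],
)

```text
clock: 13.72
eef_pos: [0.4979, -0.2936, 0.202]
eef_rot: [3.141, -0.001, 2.608]
contact_force: [-0.4, 0.6, 0.2]
gripper_width: 0.999
grasp_force: 0.0
```

play_rows(
  steps=[
    {"angular": [0,0,0],"translation": [0,0,0],"grip": 0},
    {"angular": [0,0,0],"translation": [0,0,0],"grip": 0},
    {"angular": [0,0,0],"translation": [0,0,0],"grip": 0},
    {"angular": [0,0,0],"translation": [0,0,0],"grip": 0},
    {"angular": [0,0,0],"translation": [0,0,0],"grip": 0},
  ],
)

```text
clock: 14.13
eef_pos: [0.4979, -0.2944, 0.2026]
eef_rot: [3.142, 0.0, 2.607]
contact_force: [-0.5, 0.4, 0.7]
gripper_width: 1.0
grasp_force: 0.0
```

```bash
cat > w5.py <<'E'
from w import *
P,im,d=look("w5");X=cloud("wrist",d,P);hsv=cv2.cvtColor(im,cv2.COLOR_RGB2HSV)
ok=(d>0)&(np.linalg.norm(X[...,:2]-[.497,-.2955],axis=-1)<.07)
rect(X,ok&(abs(X[...,2]-.053)<.005),"grip")
rect(X,ok&(abs(X[...,2]-.02)<.004)&(hsv[...,1]>100),"orange")
for q,z in(("cap",0),("tab_tip",.0205)):
    for r in place_of(q,"wrist")[:3]: print(q,r,at_z("wrist",r["pixel"],z,P).round(4))
E
python3 w5.py; python3 plan.py .497 -.2955 .03 149.4
```

```text
grip 1105 [ 0.4971 -0.2961] [0.014  0.0457] 60.7 mean [ 0.4964 -0.2956] z 0.053
orange 2972 [ 0.5087 -0.3084] [0.0546 0.0881] 42.8 mean [ 0.5053 -0.3006] z 0.0204
cap {'pixel': [203.5, 326.0], 'p': 0.97} [ 0.4993 -0.2961  0.    ]
cap {'pixel': [310.4, 114.7], 'p': 0.71} [ 0.4858 -0.526   0.    ]
cap {'pixel': [321.5, 249.0], 'p': 0.56} [ 0.5616 -0.4193  0.    ]
tab_tip {'pixel': [277.1, 329.5], 'p': 0.87} [ 0.5533 -0.3245  0.0205]
tab_tip {'pixel': [385.4, 219.3], 'p': 0.87} [ 0.5972 -0.4739  0.0205]
tab_tip {'pixel': [338.4, 52.3], 'p': 0.56} [ 0.475  -0.5826  0.0205]
t 14.28 pos [ 0.4978 -0.2946  0.2025] rpy [180.     0.   149.36] F [-0.6 -0.3 -0.2] w 0.999 gf 0.0
turn z -0.04 then units [ 0.006 -0.028  4.312]
```

View pics/w5.png

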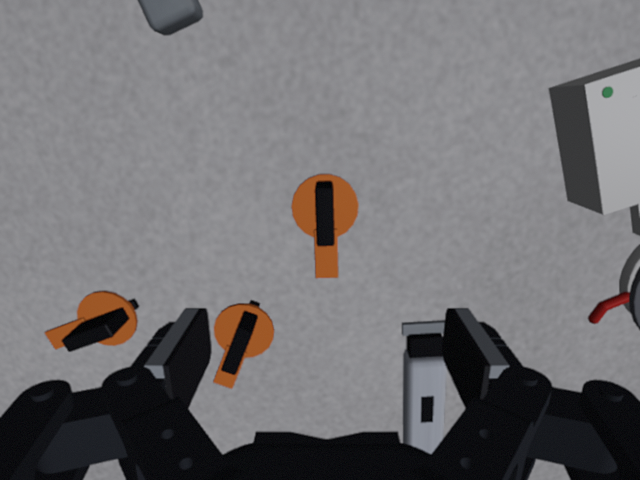

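The wrist view shows the target cap centred at about (210,325) with its tab pointing down the image. The look-alikes are at (318,108) and (330,243), clear of the fingers. I'm descending.

play_rows(
  steps=[
    {"angular": [0,0,0],"translation": [0,-0.04,0.7],"grip": 0},
    {"angular": [0,0,0],"translation": [0,0,0.8],"grip": 0},
    {"angular": [0,0,0],"translation": [0,0,0.8],"grip": 0},
    {"angular": [0,0,0],"translation": [0,0,0.6],"grip": 0},
    {"angular": [0,0,0],"translation": [0,0,0.4],"grip": 0},
  ],
)

```text
clock: 14.7
eef_pos: [0.4958, -0.295, 0.0673]
eef_rot: [3.141, -0.003, 2.607]
contact_force: [0.5, 0.5, 0.4]
gripper_width: 1.005
grasp_force: 0.0
```

play_rows(
  steps=[
    {"angular": [0,0,0],"translation": [0,0,0.3],"grip": 0},
    {"angular": [0,0,0],"translation": [0,0,0.3],"grip": 0},
    {"angular": [0,0,0],"translation": [0,0,0.3],"grip": 0},
    {"angular": [0,0,0],"translation": [0,0,0.2],"grip": 0},
    {"angular": [0,0,0],"translation": [0,0,0],"grip": 0},
  ],
)

```text
clock: 15.12
eef_pos: [0.4963, -0.2955, 0.0249]
eef_rot: [3.141, -0.002, 2.607]
contact_force: [0.4, 0.3, 0.5]
gripper_width: 1.002
grasp_force: 0.0
```

play_rows(
  steps=[
    {"angular": [0,0,0],"translation": [0,0,0],"grip": 0},
    {"angular": [0,0,0],"translation": [0,0,0],"grip": 0},
    {"angular": [0,0,0],"translation": [0,0,0],"grip": 0.3},
    {"angular": [0,0,0],"translation": [0,0,0],"grip": 0.6},
    {"angular": [0,0,0],"translation": [0,0,0],"grip": 0.6},
  ],
)

```text
clock: 15.53
eef_pos: [0.4973, -0.2963, 0.0271]
eef_rot: [-3.141, 0.001, 2.607]
contact_force: [-0.2, 0.3, 0.3]
gripper_width: 0.604
grasp_force: 0.0
```

```bash
python3 plan.py .497 -.296 .026 150
```

```text
t 15.53 pos [ 0.4973 -0.2963  0.0271] rpy [-1.7999e+02  5.0000e-02  1.4936e+02] F [-0.2  0.3  0.3] w 0.604 gf 0.0
turn z -0.64 then units [0.01  0.004 0.027]
```

play_rows(
  grip_force=60,
  steps=[
    {"angular": [0,0,0],"translation": [0,0,0],"grip": 0.75},
    {"angular": [0,0,0],"translation": [0,0,0],"grip": 0.85},
    {"angular": [0,0,0],"translation": [0,0,0],"grip": 1},
    {"angular": [0,0,0],"translation": [0,0,0],"grip": 1},
    {"angular": [0,0,0],"translation": [0,0,0],"grip": 1},
  ],
)

```text
clock: 15.95
eef_pos: [0.4971, -0.2962, 0.0266]
eef_rot: [3.142, 0.0, 2.607]
contact_force: [0.2, 0.2, 1.8]
gripper_width: 0.154
grasp_force: 58.8
```

play_rows(
  grip_force=80,
  steps=[
    {"angular": [0,0,0],"translation": [0,0,0],"grip": 1},
    {"angular": [0,0,0],"translation": [0,0,0],"grip": 1},
    {"angular": [0,0,0],"translation": [0,0,-0.3],"grip": 1},
    {"angular": [0,0,0],"translation": [0,0,-0.6],"grip": 1},
    {"angular": [0,0,0],"translation": [0,0,-0.8],"grip": 1},
  ],
)

```text
clock: 16.37
eef_pos: [0.4954, -0.2946, 0.0933]
eef_rot: [3.14, -0.005, 2.607]
contact_force: [1.7, -0.9, -1.2]
gripper_width: 0.147
grasp_force: 78.5
```

play_rows(
  steps=[
    {"angular": [0,0,0],"translation": [0,0,-0.8],"grip": 1},
    {"angular": [0,0,0],"translation": [0,0,-0.8],"grip": 1},
    {"angular": [0,0,0],"translation": [0,0,-0.8],"grip": 1},
    {"angular": [0,0,0],"translation": [0,0,-0.5],"grip": 1},
    {"angular": [0,0,0],"translation": [0,0,0],"grip": 1},
  ],
)

```text
clock: 16.78
eef_pos: [0.4984, -0.2974, 0.2167]
eef_rot: [-3.14, 0.007, 2.607]
contact_force: [0.2, -0.4, -0.4]
gripper_width: 0.147
grasp_force: 78.4
```

```bash
python3 plan.py .5831 .0243 .15 167.8
```

```text
t 16.78 pos [ 0.4984 -0.2974  0.2167] rpy [-179.91    0.42  149.36] F [ 0.2 -0.4 -0.4] w 0.147 gf 78.4
turn z -18.44 then units [-0.371  8.308  1.668]
```

play_rows(
  steps=[
    {"angular": [0,0,-6.1],"translation": [0,0,0],"grip": 1},
    {"angular": [0,0,-6.1],"translation": [0,0,0],"grip": 1},
    {"angular": [0,0,-6.2],"translation": [0,0,0],"grip": 1},
    {"angular": [0,0,0],"translation": [-0.03,0.7,0],"grip": 1},
    {"angular": [0,0,0],"translation": [-0.03,0.8,0],"grip": 1},
  ],
)

```text
clock: 17.2
eef_pos: [0.5113, -0.2383, 0.2098]
eef_rot: [3.141, -0.001, 2.926]
contact_force: [0.4, 0.4, -0.3]
gripper_width: 0.15
grasp_force: 78.3
```

play_rows(
  steps=[
    {"angular": [0,0,0],"translation": [-0.04,0.8,0],"grip": 1},
    {"angular": [0,0,0],"translation": [-0.04,0.8,0],"grip": 1},
    {"angular": [0,0,0],"translation": [-0.04,0.8,0],"grip": 1},
    {"angular": [0,0,0],"translation": [-0.04,0.8,0],"grip": 1},
    {"angular": [0,0,0],"translation": [-0.04,0.8,0],"grip": 1},
  ],
)

```text
clock: 17.62
eef_pos: [0.5535, -0.0815, 0.2102]
eef_rot: [3.141, -0.001, 2.928]
contact_force: [-0.7, 0.3, 0.3]
gripper_width: 0.148
grasp_force: 78.3
```

play_rows(
  steps=[
    {"angular": [0,0,0],"translation": [-0.04,0.8,0],"grip": 1},
    {"angular": [0,0,0],"translation": [-0.04,0.8,0],"grip": 1},
    {"angular": [0,0,0],"translation": [-0.03,0.8,0],"grip": 1},
    {"angular": [0,0,0],"translation": [0,0.4,0],"grip": 1},
    {"angular": [0,0,0],"translation": [0,0,0],"grip": 1},
  ],
)

```text
clock: 18.03
eef_pos: [0.5816, 0.0286, 0.21]
eef_rot: [3.141, -0.001, 2.932]
contact_force: [0.8, -0.5, -0.2]
gripper_width: 0.148
grasp_force: 78.4
```

play_rows(
  steps=[
    {"angular": [0,0,0],"translation": [0,0,0],"grip": 1},
    {"angular": [0,0,0],"translation": [0,0,0],"grip": 1},
    {"angular": [0,0,0],"translation": [0,0,0],"grip": 1},
    {"angular": [0,0,0],"translation": [0,0,0],"grip": 1},
    {"angular": [0,0,0],"translation": [0,0,0],"grip": 1},
  ],
)

```text
clock: 18.45
eef_pos: [0.5817, 0.0243, 0.2105]
eef_rot: [-3.142, 0.0, 2.927]
contact_force: [-0.3, 0.3, -0.9]
gripper_width: 0.151
grasp_force: 78.4
```

```bash
cat > w6.py <<'E'
from w import *
P,im,d=look("w6");X=cloud("wrist",d,P);hsv=cv2.cvtColor(im,cv2.COLOR_RGB2HSV)
s=get_state();T=s["eef_pos"];a=s["eef_rot"][2]
L=X-T;L=np.stack([L[...,0]*np.cos(a)+L[...,1]*np.sin(a),L[...,0]*np.sin(a)-L[...,1]*np.cos(a),L[...,2]],-1)
ok=(d>0)&(np.linalg.norm(L[...,:2],axis=-1)<.08)
m=ok&(hsv[...,1]>120)&(hsv[...,0]<20)&(abs(L[...,2]+.007)<.006)
rect(L,m,"orange(tool)")
p=L[m];print("orange tool x",np.percentile(p[:,0],[.5,99.5]).round(4),"y",np.percentile(p[:,1],[.5,99.5]).round(4),"z",np.percentile(p[:,2],[5,50,95]).round(4))
q=L[ok&(hsv[...,2]<70)&(L[...,2]>.01)&(L[...,2]<.035)&(abs(L[...,1])<.012)&(abs(L[...,0])<.03)];print("bar x",np.percentile(q[:,0],[1,99]).round(4),"ztop",np.percentile(q[:,2],[50,95]).round(4))
im2,d2=grab_frame("side");save("s6",cv2.resize(im2[100:380,180:540],None,fx=2.2,fy=2.1));Y=cloud("side",d2)
E
python3 w6.py; python3 plan.py .5831 .0243 .12 167.8
```

```text
orange(tool) 4852 [ 0.0086 -0.0006] [0.055  0.0377] 88.8 mean [ 0.0128 -0.0005] z -0.0065
orange tool x [-0.0613  0.0272] y [-0.0272  0.0262] z [-0.0076 -0.0063 -0.0031]
bar x [-0.0213  0.0228] ztop [0.0264 0.0311]
t 18.55 pos [0.5818 0.0246 0.2105] rpy [180.    0.  167.7] F [ 0.   0.1 -0.9] w 0.146 gf 78.4
turn z -0.1 then units [-3.400e-02 -1.000e-03  2.264e+00]
```

View pics/w6.png

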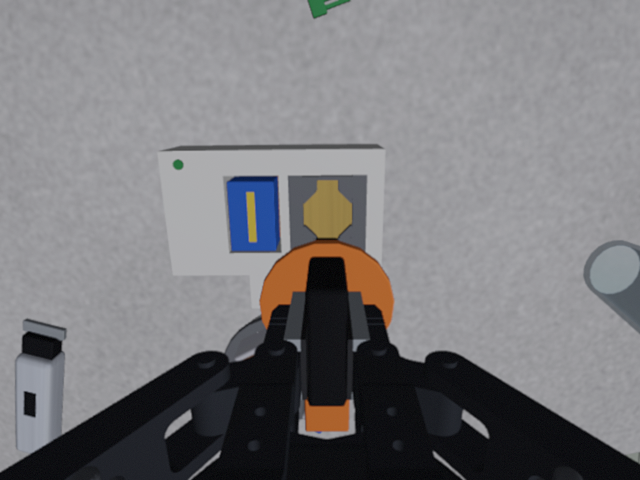

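The picture shows the cap held straight, its tab pointing down the image towards the rack, with the socket at (211,327) ahead of it. The cap's axis is within 1 mm of the TCP. I'm lowering.

play_rows(
  steps=[
    {"angular": [0,0,0],"translation": [-0.03,0,0.5],"grip": 1},
    {"angular": [0,0,0],"translation": [0,0,0.7],"grip": 1},
    {"angular": [0,0,0],"translation": [0,0,0.7],"grip": 1},
    {"angular": [0,0,0],"translation": [0,0,0.6],"grip": 1},
    {"angular": [0,0,0],"translation": [0,0,0.5],"grip": 1},
  ],
)

```text
clock: 18.97
eef_pos: [0.5822, 0.0249, 0.0884]
eef_rot: [3.142, -0.001, 2.928]
contact_force: [1.0, 0.2, -1.3]
gripper_width: 0.148
grasp_force: 78.4
```

play_rows(
  steps=[
    {"angular": [0,0,0],"translation": [0,0,0],"grip": 1},
    {"angular": [0,0,0],"translation": [0,0,0],"grip": 1},
    {"angular": [0,0,0],"translation": [0,0,0],"grip": 1},
    {"angular": [0,0,0],"translation": [0,0,0],"grip": 1},
    {"angular": [0,0,0],"translation": [0,0,0],"grip": 1},
  ],
)

```text
clock: 19.38
eef_pos: [0.5841, 0.0248, 0.0923]
eef_rot: [3.141, 0.003, 2.928]
contact_force: [0.6, -0.3, -0.5]
gripper_width: 0.146
grasp_force: 78.3
```

```bash
python3 plan.py .583 .0246 .072 167.8
```

```text
t 19.38 pos [0.5841 0.0248 0.0923] rpy [1.7999e+02 1.5000e-01 1.6775e+02] F [ 0.6 -0.3 -0.5] w 0.146 gf 78.3
turn z -0.05 then units [ 0.026 -0.01   0.508]
```

play_rows(
  steps=[
    {"angular": [0,0,0],"translation": [0,0,0.1],"grip": 1},
    {"angular": [0,0,0],"translation": [0,0,0.1],"grip": 1},
    {"angular": [0,0,0],"translation": [0,0,0.1],"grip": 1},
    {"angular": [0,0,0],"translation": [0,0,0.1],"grip": 1},
    {"angular": [0,0,0],"translation": [0,0,0.08],"grip": 1},
  ],
)

```text
clock: 19.8
eef_pos: [0.5827, 0.0251, 0.0705]
eef_rot: [3.142, -0.001, 2.928]
contact_force: [0.4, -0.0, -0.5]
gripper_width: 0.15
grasp_force: 78.3
```

play_rows(
  steps=[
    {"angular": [0,0,0],"translation": [0,0,0],"grip": 1},
    {"angular": [0,0,0],"translation": [0,0,0],"grip": 1},
    {"angular": [0,0,0],"translation": [0,0,0],"grip": 1},
    {"angular": [0,0,0],"translation": [0,0,0],"grip": 1},
    {"angular": [0,0,0],"translation": [0,0,0],"grip": 1},
  ],
)

```text
clock: 20.22
eef_pos: [0.5832, 0.025, 0.0716]
eef_rot: [3.141, 0.0, 2.928]
contact_force: [0.5, 0.5, -1.3]
gripper_width: 0.147
grasp_force: 78.3
```

```bash
python3 plan.py .583 .0246 .0615 167.8
```

```text
t 20.22 pos [0.5832 0.025  0.0716] rpy [1.7999e+02 2.0000e-02 1.6776e+02] F [ 0.5  0.5 -1.3] w 0.147 gf 78.3
turn z -0.04 then units [ 0.002 -0.011  0.251]
```

play_rows(
  steps=[
    {"angular": [0,0,0],"translation": [0,0,0.06],"grip": 1},
    {"angular": [0,0,0],"translation": [0,0,0.06],"grip": 1},
    {"angular": [0,0,0],"translation": [0,0,0.06],"grip": 1},
    {"angular": [0,0,0],"translation": [0,0,0.06],"grip": 1},
    {"angular": [0,0,0],"translation": [0,0,0],"grip": 1},
  ],
)

```text
clock: 20.63
eef_pos: [0.5835, 0.0249, 0.0619]
eef_rot: [3.141, 0.001, 2.928]
contact_force: [0.7, -0.1, 3.8]
gripper_width: 0.146
grasp_force: 79.2
```

play_rows(
  steps=[
    {"angular": [0,0,0],"translation": [0,0,0],"grip": 1},
    {"angular": [0,0,0],"translation": [0,0,0],"grip": 1},
    {"angular": [0,0,0],"translation": [0,0,0],"grip": 1},
    {"angular": [0,0,0],"translation": [0,0,0],"grip": 1},
    {"angular": [0,0,0],"translation": [0,0,0],"grip": 1},
  ],
)

```text
clock: 21.05
eef_pos: [0.5834, 0.0249, 0.0619]
eef_rot: [3.141, 0.001, 2.928]
contact_force: [2.4, -0.3, 4.0]
gripper_width: 0.149
grasp_force: 79.1
```

play_rows(
  steps=[
    {"angular": [0,0,0],"translation": [0,0,0.04],"grip": 1},
    {"angular": [0,0,0],"translation": [0,0,0],"grip": 1},
    {"angular": [0,0,0],"translation": [0,0,0],"grip": 1},
    {"angular": [0,0,0],"translation": [0,0,0],"grip": 1},
    {"angular": [0,0,0],"translation": [0,0,0],"grip": 1},
  ],
)

```text
clock: 21.47
eef_pos: [0.5835, 0.0249, 0.0616]
eef_rot: [-3.142, 0.001, 2.928]
contact_force: [-2.9, -0.2, 15.5]
gripper_width: 0.149
grasp_force: 80.7
```

play_rows(
  grip_force=100,
  steps=[
    {"angular": [0,0,0],"translation": [0,0,0],"grip": 1},
    {"angular": [0,0,4],"translation": [0,0,0],"grip": 1},
    {"angular": [0,0,4],"translation": [0,0,0],"grip": 1},
    {"angular": [0,0,4],"translation": [0,0,0],"grip": 1},
    {"angular": [0,0,4],"translation": [0,0,0],"grip": 1},
  ],
)

```text
clock: 21.88
eef_pos: [0.5839, 0.0248, 0.0617]
eef_rot: [3.141, 0.002, 2.646]
contact_force: [-0.9, -0.6, 14.0]
gripper_width: 0.15
grasp_force: 97.8
```

play_rows(
  steps=[
    {"angular": [0,0,4],"translation": [0,0,0],"grip": 1},
    {"angular": [0,0,4],"translation": [0,0,0],"grip": 1},
    {"angular": [0,0,4],"translation": [0,0,0],"grip": 1},
    {"angular": [0,0,4],"translation": [0,0,0],"grip": 1},
    {"angular": [0,0,4],"translation": [0,0,0],"grip": 1},
  ],
)

```text
clock: 22.3
eef_pos: [0.5838, 0.0246, 0.0617]
eef_rot: [3.141, 0.002, 2.296]
contact_force: [-0.3, -1.7, 14.9]
gripper_width: 0.143
grasp_force: 97.8
```

```bash
python3 plan.py .5835 .0249 .0615 77.8; python3 -c "
from bench import *;print(get_state()['moment'])"
```

```text
t 22.3 pos [0.5838 0.0246 0.0617] rpy [1.7995e+02 1.1000e-01 1.3157e+02] F [-0.3 -1.7 14.9] w 0.143 gf 97.8
turn z 53.77 then units [ 0.005 -0.009  0.004]
[-0.23532211  0.27468378  0.2584634 ]
```

play_rows(
  steps=[
    {"angular": [0,0,4],"translation": [0,0,0],"grip": 1},
    {"angular": [0,0,4],"translation": [0,0,0],"grip": 1},
    {"angular": [0,0,4],"translation": [0,0,0],"grip": 1},
    {"angular": [0,0,4],"translation": [0,0,0],"grip": 1},
    {"angular": [0,0,4],"translation": [0,0,0],"grip": 1},
  ],
)

```text
clock: 22.72
eef_pos: [0.5838, 0.0245, 0.0617]
eef_rot: [3.14, 0.002, 1.947]
contact_force: [-1.8, -1.8, 15.7]
gripper_width: 0.142
grasp_force: 97.9
```

play_rows(
  steps=[
    {"angular": [0,0,4],"translation": [0,0,0],"grip": 1},
    {"angular": [0,0,4],"translation": [0,0,0],"grip": 1},
    {"angular": [0,0,4],"translation": [0,0,0],"grip": 1},
    {"angular": [0,0,4],"translation": [0,0,0],"grip": 1},
    {"angular": [0,0,4],"translation": [0,0,0],"grip": 1},
  ],
)

```text
clock: 23.13
eef_pos: [0.5836, 0.0244, 0.0617]
eef_rot: [3.14, 0.001, 1.598]
contact_force: [-1.9, -1.8, 15.0]
gripper_width: 0.144
grasp_force: 98.0
```

play_rows(
  steps=[
    {"angular": [0,0,4],"translation": [0,0,0],"grip": 1},
    {"angular": [0,0,4],"translation": [0,0,0],"grip": 1},
    {"angular": [0,0,2],"translation": [0,0,0],"grip": 1},
    {"angular": [0,0,0],"translation": [0,0,0],"grip": 1},
    {"angular": [0,0,0],"translation": [0,0,0],"grip": 1},
  ],
)

```text
clock: 23.55
eef_pos: [0.5835, 0.0244, 0.0617]
eef_rot: [3.14, 0.001, 1.426]
contact_force: [-2.4, -2.0, 15.7]
gripper_width: 0.145
grasp_force: 98.0
```

```bash
python3 plan.py .5835 .0249 .0615 77.8
cat > w7.py <<'E'
from w import *
print(get_state()['moment'])
P,im,d=look("w7");X=cloud("wrist",d,P);hsv=cv2.cvtColor(im,cv2.COLOR_RGB2HSV);T=get_state()["eef_pos"]
m=(d>0)&(hsv[...,1]>120)&(hsv[...,0]<20)&(np.linalg.norm(X[...,:2]-T[:2],axis=-1)<.075)&(X[...,2]>.045)&(X[...,2]<.07)
p=X[m];r=np.linalg.norm(p[:,:2]-T[:2],axis=-1);v=p[(r>.035)][:,:2].mean(0)-T[:2];print(m.sum(),"tab ang",np.degrees(np.arctan2(v[1],v[0])),"z",np.percentile(p[:,2],[5,50,95]).round(4))
im,d=grab_frame("side");save("s7",cv2.resize(im[130:330,220:440],None,fx=3,fy=3));im,d=grab_frame("top");save("t7",cv2.resize(im[150:280,200:360],None,fx=4,fy=4))
for r in place_of("tab_tip","top")[:3]+place_of("tab_tip","wrist")[:1]: print(r)
E
python3 w7.py
```

```text
t 23.55 pos [0.5835 0.0244 0.0617] rpy [1.7991e+02 7.0000e-02 8.1730e+01] F [-2.4 -2.  15.7] w 0.145 gf 98.0
turn z 3.93 then units [ 0.013 -0.004  0.005]
[-0.46326552  0.62707607  0.13976483]
6158 tab ang -98.51182629834746 z [0.054  0.0553 0.0587]
{'pixel': [258.0, 542.7], 'p': 0.93}
{'pixel': [202.9, 487.7], 'p': 0.83}
{'pixel': [213.6, 298.2], 'p': 0.81}
{'pixel': [429.9, 325.8], 'p': 0.74}
```

play_rows(
  steps=[
    {"angular": [0,0,2],"translation": [0,0,0],"grip": 1},
    {"angular": [0,0,2],"translation": [0,0,0],"grip": 1},
    {"angular": [0,0,1],"translation": [0,0,0],"grip": 1},
    {"angular": [0,0,0],"translation": [0,0,0],"grip": 1},
    {"angular": [0,0,0],"translation": [0,0,0],"grip": 1},
  ],
)

```text
clock: 24.22
eef_pos: [0.5835, 0.0243, 0.0617]
eef_rot: [3.14, 0.001, 1.339]
contact_force: [-2.0, -2.4, 15.5]
gripper_width: 0.142
grasp_force: 98.0
```

```bash
sed -i 's/w7"/w8"/;s/s7/s8/;s/t7/t8/' w7.py; python3 plan.py .5835 .0249 .0615 77.8;python3 w7.py
```

```text
t 24.22 pos [0.5835 0.0243 0.0617] rpy [1.7991e+02 6.0000e-02 7.6740e+01] F [-2.  -2.4 15.5] w 0.142 gf 98.0
turn z -1.06 then units [ 0.014 -0.004  0.005]
[-0.39556406  0.64315468  0.0568063 ]
6147 tab ang -103.42703158133654 z [0.054  0.0554 0.0587]
{'pixel': [199.6, 488.4], 'p': 0.82}
{'pixel': [256.8, 542.9], 'p': 0.74}
{'pixel': [215.5, 297.1], 'p': 0.69}
{'pixel': [427.7, 330.2], 'p': 0.71}
```

View pics/s8.png

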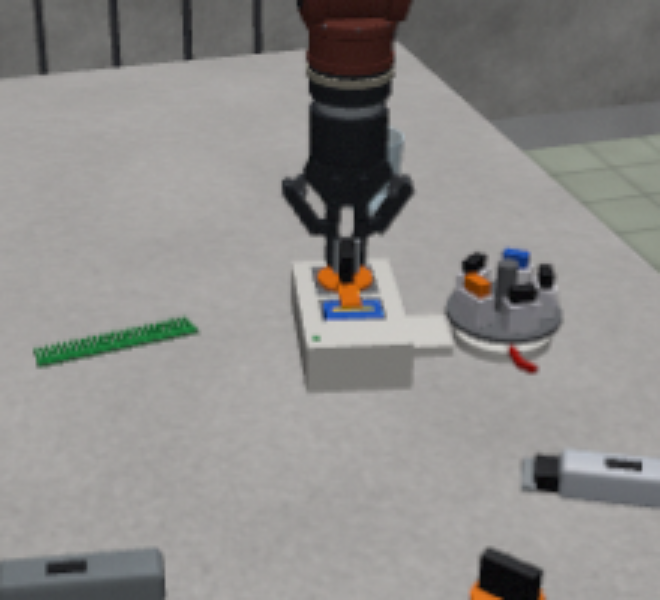

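The side view shows the cap seated at about crop (345,275), with its orange tab over the flush blue battery at (350,300). I'll turn a little further towards the stop, hold, and hand in.

play_rows(
  steps=[
    {"angular": [0,0,1],"translation": [0,0,0],"grip": 1},
    {"angular": [0,0,1],"translation": [0,0,0],"grip": 1},
    {"angular": [0,0,0],"translation": [0,0,0],"grip": 1},
    {"angular": [0,0,0],"translation": [0,0,0],"grip": 1},
    {"angular": [0,0,0],"translation": [0,0,0],"grip": 1},
  ],
)

```text
clock: 24.88
eef_pos: [0.5835, 0.0243, 0.0617]
eef_rot: [3.14, 0.001, 1.305]
contact_force: [-2.8, -2.8, 15.1]
gripper_width: 0.144
grasp_force: 98.0
```

```bash
python3 plan.py .5835 .0249 .0615 77.8; python3 -c "
from bench import *;s=get_state();print(s['moment'],s['dq']);print(job_done())"
```

```text
t 24.88 pos [0.5835 0.0243 0.0617] rpy [1.7991e+02 6.0000e-02 7.4740e+01] F [-2.8 -2.8 15.1] w 0.144 gf 98.0
turn z -3.06 then units [ 0.014 -0.003  0.005]
[-0.43722638  0.70605378  0.20831266] [ 5.00288042e-04 -1.30088047e-03  9.17038225e-04 -1.11758244e-03
 -4.20256785e-05  3.33407335e-05]
the job is handed in; nothing more can be done
None
```

The job is handed in, with no verdict returned: the battery sits flush in the dock, and the cap is fully in, turned about 93° clockwise with its tab over the battery, and still gripped and held down.

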